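# Unhook the long link and clamp it in the slide-jaw vise

### The job

Two flat steel links hang on barbed hook stands. Take the longer link off its hook (raise it, lean its top back towards the post and work its eye out over the barb), stand it upright, foot down and flat between the jaws of the slide-jaw vise, about central, and let go; then push the sliding jaw up until it holds the link snugly and squarely upright. Leave the shorter link hanging where it is and do not disturb the bearing ring and the flanged hub lying on the bench.

Things in the scene. Friction and masses are not known exactly. Their poses are not given: they have to be found in the camera images.
- long_link_mid (a point): Centre of the longer flat steel link (0.25 to 0.45 kg), the one to take. mm: 8 thick (its x), 50 wide (y), 165 tall (z). From its underside up: foot 0-66; slotted eye 26 wide 66-112; crossbar 50 wide 112-122; grip tab 30 wide, 8 thick 122-165. Hangs upright by the crossbar on the level part of hook_long, 6 to 20 from the bend on the post side, its x along the hook's x.
- short_link_mid (a point): Centre of the shorter link, to be left hanging on hook_short in the same way. As the longer one, but 121 mm tall, since its foot is only 22 mm high.
- hook_long: Fixed stand with the longer link; the two stands may be swapped left and right. Origin on the bench under the bend of its hook; +x the level way the hook points (away from post and robot). mm: base 150 x 90 x 12; post 22 square at x = -95, its cap (30 square) topping at z = 154. The hook bar is 8 thick, axis in y = 0: level at z = 150 from post to bend. Nothing stands above the hook.
- hook_long_bend (a point): The bend, (0, 150) in the stand's x, z (mm, bar axis). From here the bar climbs at 40 degrees for 95 to the nose at (73, 211), where it doubles back as the barb.
- hook_long_barb (a point): Tip of the barb (spur axis), at (43, 223) mm in the stand's x, z, 28 off the climbing bar, pointing up and back. Bar and barb together measure 36 across; the 46 eye passes only if the link leans with its top back towards the post, about square to the climbing bar (25 to 45 degrees from upright), the bar near the bottom of the eye.
- hook_short: The same kind of stand, with the same frame and sizes as hook_long; the shorter link hangs on it.
- vise: Grey slide-jaw vise, fixed. Origin on the bench under the middle of the fixed jaw's face; +x from sliding to fixed jaw (roughly away from the robot), y along the faces. mm: base x -210 to 40, 100 wide, its top (the link stands on it) z = 20. Fixed jaw x 0 to 38, sliding jaw 30 thick; both 80 wide, tops z = 80. Clamped, the longer link's centre is at x -4, y 0, z 102.5, its x along the vise's.
- jaw (a joint): Gap between the jaw faces, m: 0 shut, 0.04 fully open, 0.020 to 0.030 at the start; about 0.008 when it holds the 8 mm link. The jaw slides along the vise's x, stays where left, and takes about 4 N (plus damping of 15 N per m/s) to push.
- jaw_plate (a point): Upright push plate at the tail of the sliding jaw: 12 mm thick (along the vise's x), 40 mm wide (y), top at z = 98 mm, free on both sides from z = 41 mm up. This point is in its middle, 13 mm below its top edge, 110 mm behind the sliding jaw's face; it moves with the jaw. Pinch it from above or push it from the robot's side.
- bearing_mid (a point): Steel bearing ring lying on the bench, 72 mm across, 22 mm high, not to be disturbed; this point is its centre.
- hub_mid (a point): Dark steel flanged hub standing on the bench, 80 mm across, 46 mm high, not to be disturbed; this point is half-way up.
Not all that is in view belongs to the job. What is shaped like the part that bears long_link_mid but green or orange is not meant.

How it is judged:
On the way, in this order (a step that is already met when the one before it is completed fails the run):
1. the longer link is off its hook, clear of the barb ((x of long_link_mid in the frame of hook_long above 0.11 m or y of long_link_mid in the frame of hook_long above 0.08 m or y of long_link_mid in the frame of hook_long below -0.08 m)), for 0.1 s.
2. the longer link's foot is down between the jaws while the jaw is still open (z of long_link_mid in the frame of vise below 0.112 m and x of long_link_mid in the frame of vise between -0.05 and 0.035 m and y of long_link_mid in the frame of vise between -0.03 and 0.03 m and value of joint jaw above 0.013 m), for 0.2 s.
At the end, for the whole second after the job is handed in: The longer link stands foot down on the vise base between the jaws: height within 5 mm, central within 20 mm along and 8 mm across the faces, upright within 5 degrees, flat within 7; the jaw gap is under 11.5 mm; the shorter link hangs within 30 mm of where it was (x of long_link_mid in the frame of vise between -0.012 and 0.004 m and y of long_link_mid in the frame of vise between -0.02 and 0.02 m and z of long_link_mid in the frame of vise between 0.098 and 0.107 m and angle between long_link_mid's own z axis and vertical below 0.09 rad and angle between the x axis of long_link_mid and the x axis of vise, either way round below 0.12 rad and value of joint jaw below 0.0115 m and distance of short_link_mid from where it was at the start of the episode below 0.03 m); the robot touches nothing.
It fails at once if the shorter link is knocked more than 80 mm from where it hung (distance of short_link_mid from where it was at the start of the episode above 0.08 m).
It fails at once if the bearing ring or the flanged hub is shifted more than 30 mm (distance of any of bearing_mid, hub_mid from where it was at the start of the episode above 0.03 m).
It also fails if it takes over 58 s, if anything falls off the work surface, if the arm or the gripper's body presses on something with over 40 N, if the wrist force passes 120 N, or if a joint passes its speed limit or range.

### The arm

A 7-joint arm with a two-finger parallel gripper is mounted at the origin on the work surface. World frame = base frame: x ahead of the robot, y to its left, z up, the work surface at z = 0. Lengths are in m, angles in rad, forces in N, time in s.
With the tool pointing down it reaches from about 0.425 to 0.95 m from the base axis. Payload 4.7 kg.
Tool frame: the origin (TCP) lies between the finger pads; the fingertips stand 25 mm ahead of it and the grasp point (between the pads) lies 6 mm ahead of it; z points along the fingers, y is the line along which they close (so a half turn about z gives the same grasp; the last joint's range is limited). The gripper opens to 85 mm and grips with 20 to 120 N. Pads are 22 mm wide; open, the fingers measure 114 mm over their backs; the gripper's body (76 mm by 85 mm) begins 54 mm behind the grasp point. The pads swing forward as they close: fully open they stand 13 mm farther back than shut.
Start: joints at [-1.368, 0.469, -0.049, 1.532, 0.024, 1.141, -0.082], TCP at [0.155, 0.657, 0.256] pointing down, gripper open.
Joint ranges: [-2.59, 2.59], [-0.33, 1.99], [-1.39, 1.29], [0.1, 2.45], [-1.04, 4.18], [0.21, 1.99], [-2.66, 2.66]. Speed limits (rad/s): [2.57, 2.57, 3.14, 3.14, 3.14, 3.14, 3.14].

### API

Orientations are given as a 3x3 rotation matrix whose columns are the frame's x, y, z axes.
In Python, from rig import * gives the robot as it stands. Calls block until the motion is done:
- movep(position, orientation): joint-space move of the TCP to a pose.
- move_l(position, attitude=None, feed=0.15, until_force=None): straight line of the TCP; attitude=None keeps the orientation; feed is the mean speed in m/s. With until_force (N) it stops when the force on the tool has changed by that much, and returns True; else False.
- move_joints(angles): joint-space move.
- command_gripper(opening, newtons=None): finger opening in m; newtons is the grip in N (None keeps the last); returns when the fingers have stopped.
- sleep(seconds).
- inverse_kinematics(position, orientation): joint angles nearest the present ones, or None.
- sense(): the state.
- camera(name): name is "scene" or "top" or "wrist"; returns (picture, depth): 400x640x3 uint8, red, green, blue; 400x640 float32, m along the optical axis (not along the pixel's ray), 0 where there is no reading.
- camera_params(name): a dict with "K" (3x3 intrinsics, pixels), "dist" ([k1, k2, p1, p2, k3] as OpenCV has them; the pictures are not rectified), "position" and "rotation" of the camera in the world; the wrist camera has in their place "tool_from_camera" (4x4, takes a point from camera to tool coordinates, whose origin is the TCP and whose axes are the flange's). Camera axes: x right, y down, z forward; pixel columns grow to the right and rows downward; lengths in m; the calibration is good to about 2 mm. A picture is of the moment at which its call begins: read the wrist's pose just before it. camera_params takes no time and is no camera call.
A pose or a line that the arm cannot do raises Unreachable and nothing moves.
- finish_job(): hands the job in; it is judged then, once.
The state is a dict: "time_s": time; "joint_pos": joint angles; "qd": joint speeds; "joint_efforts": joint torques, N m; "position": TCP position; "tcp_rot": TCP orientation; "wrist_force": force on the tool from outside, world axes, zero at the start; "ft_torque": the same for the moment, N m; "finger_gap": finger opening in m; "gripper_force": force on a finger pad.
Only numpy, scipy, OpenCV 4.12 (cv2) and the standard library are available. Lean on these libraries where they do the work, as an engineer would, in place of code of your own. Each camera call takes 0.05 s, during which the arm holds its last target. There are 200 camera calls.

## Working session

There is one attempt and no reset: what is moved stays moved. The work goes in short steps, each a Python script; the robot and the scene stay as the last script left them, time stands still between calls to the robot, and variables do not carry over. Pictures are saved under pics/ and viewed, at most 10 in all, crops included, and the job is handed in when it is done.

```bash
mkdir -p pics; cat > h.py <<'E'
from rig import *
import numpy as np, cv2
def shot(n,f):
    s=sense(); im,d=camera(n); p=camera_params(n)
    if n=="wrist":
        T=np.array(p["tool_from_camera"]); R=np.array(s["tcp_rot"])@T[:3,:3]; t=np.array(s["tcp_rot"])@T[:3,3]+np.array(s["position"])
    else: R=np.array(p["rotation"]); t=np.array(p["position"])
    np.savez(f"pics/{f}.npz",im=im,d=d,K=p["K"],dist=p["dist"],R=R,t=t)
    cv2.imwrite(f"pics/{f}.png",im[:,:,::-1]); return cloud(f)
def cloud(f):
    z=np.load(f"pics/{f}.npz"); d=z["d"]; h,w=d.shape
    u,v=np.meshgrid(np.arange(w),np.arange(h))
    n=cv2.undistortPoints(np.stack([u,v],-1).reshape(-1,1,2).astype(np.float64),z["K"],z["dist"]).reshape(h,w,2)
    P=np.dstack([n[...,0]*d,n[...,1]*d,d])@z["R"].T+z["t"]
    P[d<=0]=np.nan
    return P,z["im"]
E
python3 - <<'E'
from h import *
for n in("scene","top"):
    shot(n,n); p=camera_params(n); print(n,p["position"],np.round(p["rotation"],2).tolist())
print(sense()["time_s"])
a=cv2.imread("pics/scene.png");b=cv2.imread("pics/top.png")
E
```

```text
scene [1.11284922 0.57738068 0.65125224] [[-0.7, 0.4, -0.6], [0.72, 0.37, -0.59], [-0.02, -0.84, -0.54]]
top [0.39716488 0.01933177 0.87555352] [[-0.02, -0.98, 0.19], [-1.0, 0.02, -0.02], [0.02, -0.19, -0.98]]
0.1
```

View pics/scene.png

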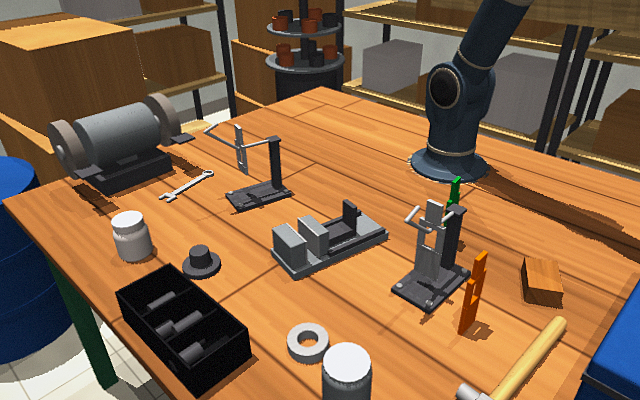

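View pics/top.png

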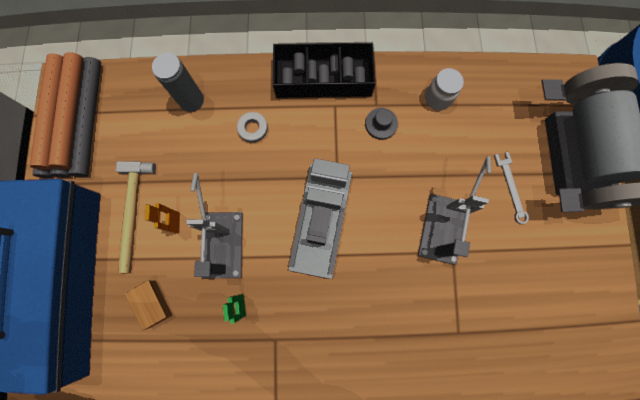

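Scene view: there are two hanging links, one at scene (430,240) = top (208,222) and one at scene (240,148) = top (473,204). Lookalikes are the orange one at scene (475,290) and the green one at (453,195). The grey link at (430,240) looks longer. I'll check its length and crop it.

```bash
python3 - <<'E'
from h import *
Ps,ims=cloud("scene");Pt,imt=cloud("top")
a=cv2.resize(ims[170:320,370:510,::-1],None,fx=3.5,fy=3.5);b=cv2.resize(ims[110:215,190:300,::-1],None,fx=2.7,fy=2.7)
c=np.zeros((530,800,3),np.uint8);c[:a.shape[0],:a.shape[1]]=a;c[:b.shape[0],500:500+b.shape[1]]=b
cv2.imwrite("pics/crop.png",c)
A=np.vstack([Ps.reshape(-1,3),Pt.reshape(-1,3)])
src=np.r_[np.zeros(Ps.size//3),np.ones(Pt.size//3)]
f=lambda p:np.round(p,4).tolist()
for nm,(u,v) in dict(capL=(203,269),capR=(461,248),noseL=(195,178),noseR=(488,160),linkL=(208,222),linkR=(473,204),fix=(330,168),slid=(324,195),plate=(318,225),ring=(252,117),hub=(381,118),orange=(155,214),green=(233,305)).items():
    print(nm,f(Pt[v,u]))
# stands: points above .13
for nm,c in (("L",Pt[269,203]),("R",Pt[248,461])):
    for s in (0,1):
        m=(src==s)&(np.hypot(A[:,0]-c[0]-.08,A[:,1]-c[1])<.14)
        q=A[m]
        cap=q[(abs(q[:,2]-.154)<.004)&(np.hypot(*(q[:,:2]-c[:2]).T)<.03)]
        print(nm,s,"cap",len(cap),f(cap.mean(0)) if len(cap) else 0, f((cap.min(0)+cap.max(0))/2) if len(cap) else 0)
        for lo,hi in((.01,.03),(.03,.05),(.05,.07),(.07,.09),(.09,.12),(.12,.145),(.145,.16),(.16,.17),(.17,.18),(.18,.19),(.19,.2),(.2,.22),(.22,.24)):
            w=q[(q[:,2]>lo)&(q[:,2]<hi)]
            if len(w):print("  ",lo,len(w),f(w.mean(0)),f(w.min(0)[:2]),f(w.max(0)[:2]))
E
```

```text
capL [0.404, 0.2385, 0.153]
capR [0.4315, -0.2527, 0.1544]
noseL [0.5643, 0.2388, 0.217]
noseR [0.5875, -0.2949, 0.2171]
linkL [0.4903, 0.2255, 0.1731]
linkR [nan, nan, nan]
fix [0.6142, -0.008, 0.0821]
slid [0.5559, 0.0063, 0.0779]
plate [0.4963, 0.0205, 0.0385]
ring [0.7613, 0.1732, 0.0214]
hub [0.743, -0.1318, 0.0451]
orange [0.5135, 0.3444, 0.1342]
green [0.3335, 0.1904, 0.1105]
L 0 cap 179 [0.4102, 0.2441, 0.1546] [0.4115, 0.2422, 0.1539]
   0.01 2031 [0.4788, 0.2565, 0.0143] [0.3842, 0.1967] [0.5415, 0.3535]
   0.03 297 [0.4767, 0.2909, 0.0413] [0.397, 0.2167] [0.5427, 0.3532]
   0.05 468 [0.4825, 0.2791, 0.0603] [0.3506, 0.1978] [0.5416, 0.3533]
   0.07 469 [0.4797, 0.2746, 0.0801] [0.3513, 0.1943] [0.5415, 0.3534]
   0.09 702 [0.4765, 0.2722, 0.1049] [0.3495, 0.1936] [0.5425, 0.3535]
   0.12 470 [0.4783, 0.284, 0.131] [0.3498, 0.1942] [0.5403, 0.3527]
   0.145 468 [0.4592, 0.2627, 0.1538] [0.391, 0.2169] [0.5308, 0.3529]
   0.16 237 [0.5034, 0.2857, 0.1648] [0.4834, 0.2173] [0.5309, 0.3527]
   0.17 95 [0.4985, 0.2436, 0.1749] [0.4844, 0.2276] [0.537, 0.2573]
   0.18 100 [0.49
[... 2535 characters left out ...]
3, 0.0813] [0.4193, -0.2886] [0.5249, -0.2407]
   0.09 165 [0.4847, -0.2619, 0.1046] [0.4203, -0.2998] [0.5271, -0.2408]
   0.12 88 [0.4895, -0.2638, 0.1306] [0.4234, -0.3009] [0.5274, -0.2411]
   0.145 403 [0.4575, -0.2601, 0.1525] [0.416, -0.3004] [0.5375, -0.237]
   0.16 91 [0.5244, -0.2753, 0.1642] [0.507, -0.3013] [0.5493, -0.2521]
   0.17 59 [0.5353, -0.2797, 0.1748] [0.5102, -0.2907] [0.5611, -0.2628]
   0.18 63 [0.5402, -0.2818, 0.1849] [0.51, -0.2952] [0.5685, -0.2616]
   0.19 61 [0.5454, -0.2826, 0.1946] [0.5108, -0.2979] [0.5794, -0.2619]
   0.2 145 [0.544, -0.2838, 0.2073] [0.5101, -0.2986] [0.5965, -0.2622]
   0.22 23 [0.5683, -0.2904, 0.2234] [0.5621, -0.2944] [0.5769, -0.2874]
```

View pics/crop.png

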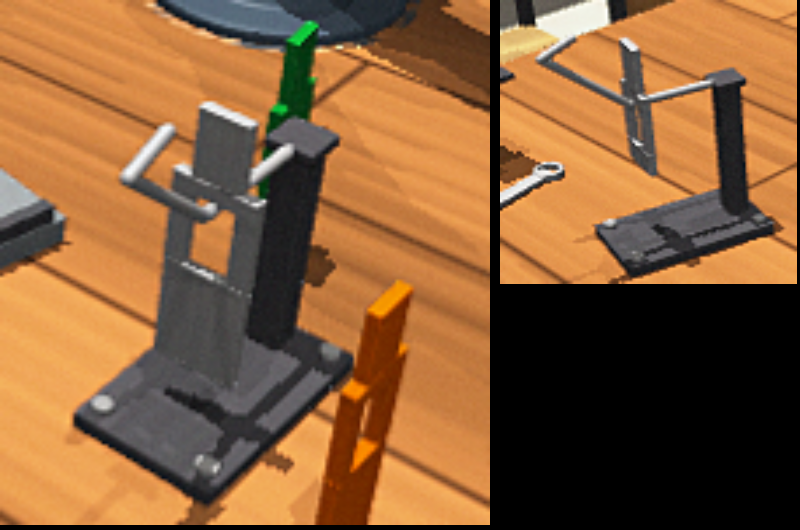

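The left stand at scene (430,240) carries the longer link: its foot is tall, while the right link's is stubby. Next I'll fit the poses of the link, stand and vise.

```bash
cat > fit.py <<'E'
from h import *
def rect(q):
    (c,wh,a)=cv2.minAreaRect((q[:,:2]*1000).astype(np.float32)); return np.round(c,1),np.round(wh,1),round(a,1),len(q)
def vise(f,v=(0.59,0.0)):
    P,_=cloud(f); q=P.reshape(-1,3); q=q[np.isfinite(q).all(1)]
    q=q[(np.hypot(q[:,0]-v[0]+.04,q[:,1]-v[1])<.13)]
    j=q[(abs(q[:,2]-.08)<.004)]; ph=q[(abs(q[:,2]-.098)<.005)]
    if len(j)>30:
        g=j-j.mean(0); 
        # cluster along approx vise x
        d=np.array([.97,-.24]); s=j[:,:2]@d; _,lab,_=cv2.kmeans(s.astype(np.float32).reshape(-1,1),2,None,(3,50,1e-6),5,0)
        for k in(0,1): print(f,"jaw",rect(j[lab[:,0]==k]))
    if len(ph)>5: print(f,"plate",rect(ph))
E
python3 - <<'E'
from fit import *
for f in("scene","top"):
    vise(f)
    P,_=cloud(f);q=P.reshape(-1,3);q=q[np.isfinite(q).all(1)]
    t=q[(abs(q[:,0]-.488)<.02)&(abs(q[:,1]-.241)<.022)&(q[:,2]>.172)&(q[:,2]<.202)&(q[:,0]<.5)]
    print("tab",np.median(t,0),rect(t)); 
    tt=q[(abs(q[:,0]-.488)<.012)&(abs(q[:,1]-.241)<.022)&(q[:,2]>.2)]; print("tabtop",rect(tt),tt[:,2].max())
    b=q[(q[:,0]>.425)&(q[:,0]<.478)&(abs(q[:,1]-.241)<.015)&(q[:,2]>.14)]; print("bar",np.polyfit(b[:,0],b[:,1],1),b.mean(0))
    c=q[(q[:,0]>.52)&(q[:,0]<.585)&(abs(q[:,1]-.241)<.02)&(q[:,2]>.165)]; print("climb",np.polyfit(c[:,0],c[:,1],1),c.mean(0))
print(sense()["joint_pos"])
for th in (0,40):
  a=np.radians(th);R=np.array([[0,-1,0],[-1,0,0],[0,0,-1.]]);
  for Y in ([[0,-1,0],[-1,0,0],[0,0,-1.]],[[0,1,0],[1,0,0],[0,0,-1.]],):
    Y=np.array(Y,float); 
    import scipy.spatial.transform as T
    print(th,[None if (z:=inverse_kinematics(p,T.Rotation.from_euler('y',-th,degrees=True).as_matrix()@Y)) is None else np.round(z,2) for p in([.488,.241,.2],[.5,.241,.3],[.6,.241,.35])])
E
```

```text
scene jaw (array([614.5,  -7.2]), array([84.5, 39.6]), 78.5, 479)
scene jaw (array([515.9,  12.7]), array([ 81.6, 115.2]), 79.1, 396)
scene plate (array([464.7,  25.6]), array([40.8, 12.8]), 77.5, 87)
tab [0.49231284 0.2440852  0.18738074] (array([492. , 242.8]), array([ 9.7, 29.8]), 11.7, 243)
tabtop (array([489.9, 242.3]), array([10., 30.]), 0.5, 100) 0.20922615793815774
bar [0.03028652 0.23042543] [0.44357192 0.24385968 0.15371459]
climb [-0.04796653  0.27027676] [0.55561108 0.24362603 0.20794081]
top jaw (array([612.6,  -7.5]), array([79.9, 38. ]), 77.6, 584)
top jaw (array([513.1,  14.3]), array([ 78.6, 116.4]), 77.1, 497)
top plate (array([462.2,  25.7]), array([39.4, 11.7]), 78.2, 110)
tab [0.48399487 0.23156735 0.18902221] (array([484.1, 238.9]), array([ 6.9, 29.1]), 14.3, 53)
tabtop (array([487.8, 240.3]), array([ 8. , 28.4]), 1.4, 77) 0.20845917790662338
bar [-0.00690834  0.24407976] [0.45244103 0.24095415 0.15177554]
climb [-0.01813491  0.24999133] [0.54908957 0.24003364 0.20122656]
[-1.36789738  0.46937647 -0.04860183  1.53358152  0.0240901   1.14106785
 -0.08230708]
0 [array([-0.39,  0.32, -0.17,  1.9 ,  0.07,  0.92,  2.54]), array([-0.44,  0.24, -0.1 ,  1.76,  0.03,  1.14,  2.59]), array([ 0.27,  0.61, -1.18,  1.44,  0.56,  1.46,  2.25])]
0 [array([-0.88,  0.33,  0.43,  1.93, -0.17,  0.92, -0.37]), array([-0.9 ,  0.24,  0.46,  1.79, -0.12,  1.14, -0.41]), array([-0.79,  0.38,  0.48,  1.5 , -0.18,  1.3 , -0.29])]
40 [array([-0.84,  0.18,  0.07,  2.3 ,  1.32,  0.47,  1.2 ]), array([-0.8 ,  0.04,  0.05,  2.17,  0.91,  0.59,  1.7 ]), array([-0.66,  0.13,  0.06,  1.94,  0.7 ,  0.59,  2.04])]
40 [array([-1.15,  0.19,  0.42,  2.31,  1.29,  0.4 , -1.91]), array([-1.01,  0.03,  0.27,  2.18,  0.9 ,  0.58, -1.43]), array([-0.93,  0.12,  0.36,  1.95,  0.64,  0.56, -1.05])]
```

```bash
cat >> h.py <<'E'
from scipy.spatial.transform import Rotation as Ro
Y0=np.array([[0,1,0],[1,0,0],[0,0,-1.]])
def att(yaw=0,lean=0): return Ro.from_euler('z',yaw,degrees=True).as_matrix()@Ro.from_euler('y',-lean,degrees=True).as_matrix()@Y0
def st(m=""):
    s=sense(); print(m,round(s["time_s"],2),np.round(s["position"],4),"F",np.round(s["wrist_force"],1),"gap",round(s["finger_gap"],4),"gf",round(float(np.max(s["gripper_force"])),1),"q",np.round(s["joint_pos"],2))
E
python3 - <<'E'
from h import *
command_gripper(.034,60)
movep([.4885,.2412,.32],att()); st()
move_l([.4885,.2412,.198],feed=.12,until_force=8); st()
command_gripper(0.0,60); st()
# plan check
for p,y,l in(([.48,.241,.225],0,0),([.46,.241,.21],0,40),([.52,.241,.26],0,40),([.58,.241,.32],0,40),([.6,.241,.36],0,0),([.59,0,.3],-12,0),([.59,0,.17],-12,0),([.46,.026,.1],-12,0)):
    z=inverse_kinematics(p,att(y,l)); print(p,y,l,None if z is None else np.round(z,2))
E
```

```text
2.59 [0.4878 0.243  0.3197] F [-0.1  0.6  0. ] gap 0.0339 gf 0.0 q [-0.92  0.21  0.45  1.78 -0.1   1.17 -0.43]
 3.76 [0.489  0.2414 0.1987] F [-0.1 -0.6  0.7] gap 0.0341 gf 0.0 q [-0.88  0.33  0.43  1.93 -0.17  0.92 -0.37]
 4.11 [0.4887 0.2414 0.1987] F [-0.8 -0.9  3.8] gap 0.007 gf 59.2 q [-0.88  0.33  0.43  1.93 -0.17  0.92 -0.37]
[0.48, 0.241, 0.225] 0 0 [-0.9   0.29  0.44  1.92 -0.15  0.97 -0.4 ]
[0.46, 0.241, 0.21] 0 40 [-1.31  0.13  0.54  2.35  1.23  0.44 -1.89]
[0.52, 0.241, 0.26] 0 40 [-1.29  0.12  0.63  2.21  0.95  0.43 -1.48]
[0.58, 0.241, 0.32] 0 40 [-1.2   0.13  0.63  2.04  0.66  0.49 -1.11]
[0.6, 0.241, 0.36] 0 0 [-0.79  0.37  0.48  1.49 -0.17  1.32 -0.29]
[0.59, 0, 0.3] -12 0 [-0.53  0.32  0.6   1.71 -0.2   1.16 -0.09]
[0.59, 0, 0.17] -12 0 [-0.47  0.46  0.53  1.85 -0.29  0.91 -0.01]
[0.46, 0.026, 0.1] -12 0 [-0.55  0.37  0.49  2.2  -0.29  0.63 -0.06]
```

```bash
cat > unhook.py <<'E'
from h import *
B=np.array([.505,.2414,.150]); HT=.157; t40=np.radians(40); D=np.array([np.cos(t40),0,np.sin(t40)])
def tcp(bar,lean,h):
    a=np.radians(lean); return bar+(HT-h)*np.array([-np.sin(a),0,np.cos(a)])
lv=lambda x:B+[x/1e3,0,0]
cl=lambda s:B+D*s/1e3
W=[(lv(-16),0,.089),(lv(-16),10,.089),(lv(-15),20,.088),(lv(-12),30,.086),(lv(-6),38,.082),(cl(6),40,.078),(cl(30),40,.076),(cl(65),40,.0755),(cl(100),40,.0755),(cl(135),40,.0755)]
E
python3 - <<'E'
from unhook import *
for i,(b,l,h) in enumerate(W):
    c=move_l(tcp(b,l,h),att(0,l),feed=.05 if i in(0,5,6,7,8,9) else .025,until_force=15); st(i)
    if c: print("CONTACT"); break
shot("scene","s2")
E
```

```text
0 4.66 [0.4889 0.2414 0.218 ] F [-0.2 -0.3 -3.5] gap 0.0071 gf 58.3 q [-0.89  0.31  0.44  1.91 -0.16  0.96 -0.38]
1 5.28 [0.4773 0.2415 0.2171] F [-0.1 -0.9 -3.1] gap 0.0071 gf 58.3 q [-1.    0.23  0.47  2.03 -0.02  0.76 -0.54]
2 5.88 [0.467  0.2416 0.2152] F [ 0.5 -0.5 -3.7] gap 0.0074 gf 58.3 q [-1.14  0.16  0.52  2.15  0.22  0.58 -0.8 ]
3 6.44 [0.4583 0.2417 0.212 ] F [ 0.6 -0.1 -4.5] gap 0.0076 gf 58.4 q [-1.33  0.13  0.63  2.27  0.64  0.45 -1.25]
4 7.01 [0.4537 0.2418 0.2097] F [ 0.1  0.4 -1.8] gap 0.0073 gf 58.4 q [-1.49  0.13  0.73  2.35  1.1   0.41 -1.75]
5 7.32 [0.4594 0.2415 0.2147] F [-1.1  0.5 -2.8] gap 0.0075 gf 58.5 q [-1.51  0.13  0.75  2.36  1.18  0.41 -1.83]
6 7.95 [0.4757 0.2412 0.2311] F [-0.  -1.1 -4.4] gap 0.0073 gf 58.4 q [-1.48  0.12  0.75  2.31  1.1   0.43 -1.71]
7 8.8 [0.502  0.2413 0.2538] F [-0.6 -0.  -3.4] gap 0.007 gf 58.4 q [-1.43  0.11  0.75  2.25  0.98  0.43 -1.54]
8 9.65 [0.5288 0.2413 0.2763] F [-0.2 -1.3 -3.1] gap 0.0071 gf 58.4 q [-1.38  0.11  0.74  2.18  0.86  0.44 -1.37]
9 10.5 [0.5557 0.2413 0.2988] F [-0.5 -0.2 -3.5] gap 0.0071 gf 58.4 q [-1.32  0.12  0.72  2.11  0.74  0.46 -1.22]
```

```bash
python3 -c "
import cv2;a=cv2.imread('pics/s2.png');cv2.imwrite('pics/s2c.png',cv2.resize(a[100:330,330:530],None,fx=2.5,fy=2.5))"
```

```text
(no output)
```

View pics/s2c.png

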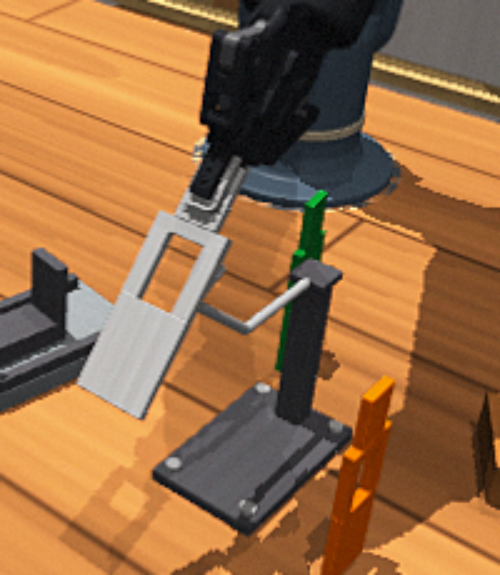

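The link is off the hook: its eye sits clear of the nose in the crop at about (205,300), and no forces showed. Now I'll stand it upright and hover over the vise.

```bash
cat >> fit.py <<'E'
VO=np.array([.5949,-.0033,0]); VY=-12.2
VR=Ro.from_euler('z',VY,degrees=True).as_matrix()
vw=lambda x,y,z:VO+VR@np.array([x,y,z])
E
python3 - <<'E'
from unhook import *
from fit import *
move_l(tcp(cl(175),40,.0755),att(0,40),feed=.1,until_force=15)
move_l([.62,.2,.38],att(0,0),feed=.1); st()
move_l(vw(-.0105,0,.36),att(VY),feed=.15); st()
move_l(vw(-.0105,0,.262),feed=.12,until_force=10); st()
for n in("scene","top"):
    P,_=shot(n,"h_"+n); q=P.reshape(-1,3);q=q[np.isfinite(q).all(1)]
    v=(q-VO)@VR
    l=v[(abs(v[:,0]+.01)<.03)&(abs(v[:,1])<.035)&(v[:,2]>.11)&(v[:,2]<.165)]
    print(n,"foot vise",len(l),l.min(0),l.max(0),np.median(l,0), "slope", np.polyfit(l[:,2],l[:,0],1),np.polyfit(l[:,1],l[:,0],1))
    vise("h_"+n)
a=cv2.imread("pics/h_scene.png");b=cv2.imread("pics/h_top.png")
cv2.imwrite("pics/hc.png",np.hstack([cv2.resize(a[100:300,230:400],None,fx=2.3,fy=2.3),cv2.resize(b[140:340,240:410],None,fx=2.3,fy=2.3)]))
E
```

```text
12.74 [0.6196 0.2004 0.3798] F [-0.2 -0.3 -3.3] gap 0.0072 gf 58.4 q [-0.76  0.38  0.55  1.45 -0.2   1.37 -0.2 ]
 14.26 [5.850e-01 3.000e-04 3.599e-01] F [-0.6  1.3 -3.2] gap 0.0071 gf 58.4 q [-0.59  0.28  0.66  1.64 -0.18  1.28 -0.11]
 15.22 [ 0.5853 -0.0012  0.2628] F [-0.5 -0.6 -2.6] gap 0.0069 gf 58.4 q [-0.56  0.35  0.63  1.78 -0.23  1.09 -0.06]
scene foot vise 358 [-0.01343355 -0.02461367  0.11020921] [-0.00271803  0.02789773  0.16489594] [-0.00511223  0.00766469  0.13791886] slope [ 0.00228854 -0.00603132] [-0.06264095 -0.00536476]
h_scene jaw (array([614.6,  -6.9]), array([81.5, 40.1]), 77.8, 479)
h_scene jaw (array([521.4,   8.4]), array([ 75.4, 114.8]), 87.2, 321)
h_scene plate (array([464.5,  25.4]), array([40.8, 12.8]), 76.0, 84)Traceback (most recent call last):
  File "<stdin>", line 11, in <module>
    return umr_minimum(a, axis, None, out, keepdims, initial, where)
ValueError: zero-size array to reduction operation minimum which has no identity
```

```bash
python3 - <<'E'
from fit import *
move_l(vw(-.0085,-.001,.262),feed=.05)
move_l(vw(-.0085,-.001,.185),feed=.06,until_force=8); st()
c=move_l(vw(-.0085,-.001,.172),feed=.015,until_force=5); st(c)
a=shot("scene","p_scene")
a=cv2.imread("pics/p_scene.png")
cv2.imwrite("pics/pc.png",cv2.resize(a[100:300,230:400],None,fx=2.9,fy=2.9))
E
```

```text
17.01 [ 0.5867 -0.0025  0.1854] F [ 0.6  0.  -3.1] gap 0.0071 gf 58.5 q [-0.51  0.44  0.6   1.85 -0.3   0.94  0.  ]
True 17.59 [ 0.5864 -0.0025  0.177 ] F [-0.4 -0.6  6.1] gap 0.007 gf 59.8 q [-0.51  0.45  0.59  1.86 -0.31  0.92  0.01]
```

View pics/pc.png

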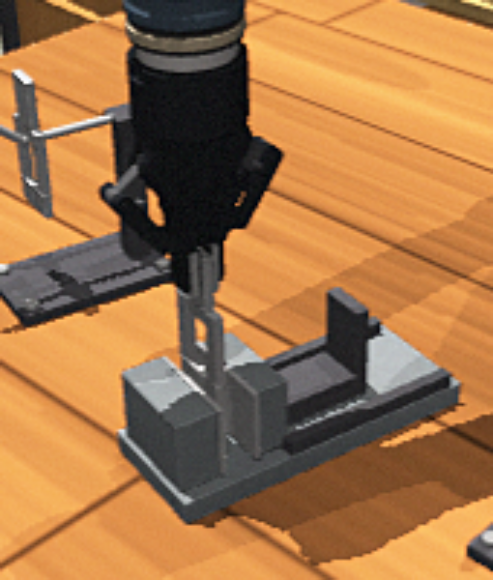

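```bash
python3 - <<'E'
from fit import *
command_gripper(.03); st()
move_l(vw(-.0085,-.001,.30),feed=.12); 
movep(vw(-.1355,0,.20),att(VY))
P,_=shot("scene","r")
q=P.reshape(-1,3);q=q[np.isfinite(q).all(1)];v=(q-VO)@VR
l=v[(abs(v[:,0]+.01)<.035)&(abs(v[:,1])<.035)&(v[:,2]>.09)&(v[:,2]<.19)]
print(len(l),l.min(0),l.max(0),np.polyfit(l[:,2],l[:,0],1)); vise("r")
command_gripper(.036)
print(move_l(vw(-.1355,0,.093),feed=.1,until_force=6)); st()
command_gripper(0,40); st()
E
```

```text
17.99 [ 0.5849 -0.0022  0.1753] F [ 0.9 -1.   0.5] gap 0.0304 gf 0.0 q [-0.51  0.45  0.59  1.86 -0.31  0.92  0.01]
527 [-0.01208681 -0.0271091   0.09002475] [-0.00116042  0.02589874  0.18760172] [ 0.00742732 -0.00644587]
r jaw (array([608.5,  -5.1]), array([81.9, 51.9]), 77.7, 524)
r jaw (array([519.2,   6.7]), array([ 80.1, 118. ]), 86.0, 337)
r plate (array([525.7,  12.7]), array([ 50.8, 138.3]), 75.8, 137)
False
 21.37 [0.4629 0.0253 0.0935] F [0.2 0.2 0.6] gap 0.036 gf 0.0 q [-0.59  0.4   0.54  2.2  -0.35  0.63 -0.01]
 21.7 [0.4627 0.0255 0.0936] F [-2.3  0.7  6. ] gap 0.011 gf 39.9 q [-0.59  0.4   0.54  2.2  -0.35  0.63 -0.01]
```

```bash
python3 - <<'E'
from fit import *
p=np.array(sense()["position"]); d=VR[:,0]
c=move_l(p+.026*d,feed=.02,until_force=20); st(c)
print("travel",(np.array(sense()["position"])-p)@d); sleep(.3); st()
command_gripper(.036); st()
move_l(np.array(sense()["position"])+[0,0,.13],feed=.1)
movep(vw(-.13,0.12,.3),att(VY)); st()
P,_=shot("scene","e"); shot("top","et")
for f in("e","et"):
    q=cloud(f)[0].reshape(-1,3);q=q[np.isfinite(q).all(1)];v=(q-VO)@VR
    l=v[(abs(v[:,0]+.01)<.035)&(abs(v[:,1])<.035)&(v[:,2]>.09)&(v[:,2]<.2)]
    print(f,len(l),l.min(0),l.max(0),np.polyfit(l[:,2],l[:,0],1)); 
    pl=v[(abs(v[:,2]-.098)<.005)&(v[:,0]<-.08)&(v[:,0]>-.16)&(abs(v[:,1])<.03)]; print("plate x",pl[:,0].min(),pl[:,0].max(),pl[:,0].mean())
a=cv2.imread("pics/e.png");b=cv2.imread("pics/et.png")
cv2.imwrite("pics/ec.png",np.hstack([cv2.resize(a[80:300,190:400],None,fx=1.9,fy=1.9),cv2.resize(b[140:360,240:450],None,fx=1.9,fy=1.9)]))
E
```

```text
True 22.7 [0.4795 0.0217 0.0936] F [-2.9  0.2  6.2] gap 0.0114 gf 40.5 q [-0.56  0.42  0.53  2.15 -0.35  0.66  0.01]
travel 0.01717157109153544
 23.0 [0.4795 0.0218 0.0936] F [-1.4  0.8  5.2] gap 0.0113 gf 40.3 q [-0.56  0.42  0.53  2.15 -0.35  0.66  0.01]
 23.36 [0.4788 0.0217 0.0929] F [ 0.2  0.5 -0.4] gap 0.0362 gf 0.0 q [-0.56  0.42  0.53  2.16 -0.35  0.66  0.01]
 25.43 [0.4929 0.1412 0.2995] F [-0.2  0.3 -0.2] gap 0.0362 gf 0.0 q [-0.89  0.17  0.61  1.88 -0.11  1.12 -0.45]
e 522 [-0.0085105  -0.02952449  0.09004677] [0.00232025 0.02605144 0.18717967] [ 0.00870177 -0.00223946]
plate x -0.12259392303597764 -0.10914861372169893 -0.11505868536029512
et 276 [-0.00927178 -0.02615167  0.09050362] [-1.69483054e-04  2.35293434e-02  1.86881919e-01] [ 0.03227878 -0.01177582]
plate x -0.12468826372712144 -0.11250819224058271 -0.118688145995787
```

View pics/ec.png

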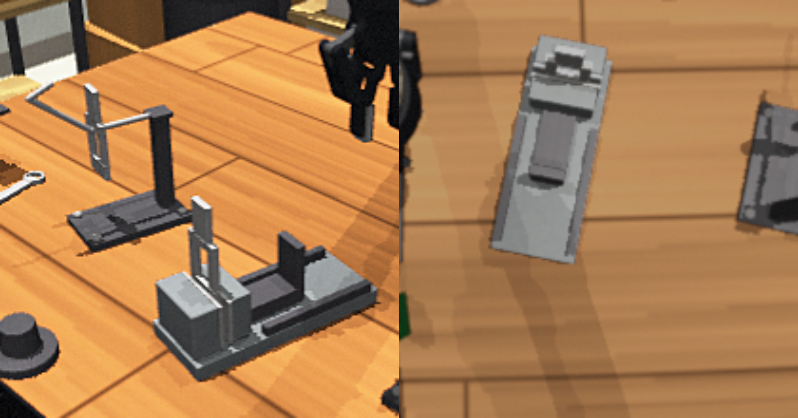

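The crop shows the link clamped upright and square between the jaws at about (203,245), with a gap of about 8 mm. The shorter link still hangs at (97,130), the hub is in place, and the robot touches nothing.

```bash
python3 -c "
from rig import *
print(finish_job())"
```

```text
the job is handed in; nothing more can be done
None
```

The job is handed in at about 25 s of the 58 s allowed: the longer link is off its hook and clamped upright in the vise with a gap of about 8 mm, the shorter link still hangs on its hook, and the arm stayed clear of the bearing ring and hub; no verdict was returned.

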